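# Lift the hot dark roll with the tongs

## Task

The rolls on the wire cooling rack are hot. Pick up the spring tongs by their black handles, close their green jaws on the dark brown roll, and lift it at least 10 cm above the rack so that its underside can be looked at; finish while still holding it up there, still, in the tongs. Keep the gripper and arm off both rolls, leave the pale roll on the rack where it is, and do not knock over or push away the white mug.

Things in the scene. Friction and masses are not known exactly. Their poses are not given: they have to be found in the camera images.
- tongs_grip (a point): Loose spring tongs (115 g) lying flat on the worktop, 32 mm high, 200 mm long. Point midway between the black handles, 16 mm above the tongs' underside; x along the tongs to the jaws, y to the left arm, z up. Handles: x -45 to +45 mm, 30 mm high (1 to 31 mm above the underside), 58 mm over their outsides here when sprung open (56 to 60 mm from x = -22 to +22 mm). Grip them here, across y.
- tongs_jaws (a point): Point on the tongs' middle line, 100 mm ahead of tongs_grip (same axes and height), midway between the two green jaws. Each jaw is a hollow-faced paddle 26 mm high, 40 mm long, 4 mm thick. Sprung open they stand about 90 mm apart inside, 110 mm over all (15 mm less with the handles at 52 mm). Bring this point to the roll's centre, jaws astride the roll, then squeeze.
- tongs_left: Left (+y) arm of the tongs: black handle, steel strip, green jaw. Origin at its hinge, 75 mm behind tongs_grip, on the underside. Both arms are linked, close equally and spring open. At tongs_grip it takes 12 N a side to begin, 16 N to reach a roll. Handles at 50 to 54 mm: springs hold the tongs in the fingers, jaws wide open; move smoothly. On a roll: about 40 mm; squeeze 30 to 60 N to lift it.
- tongs_right: Right arm of the tongs, the mirror image of the left.
- roll_dark_center (a point): Dark brown bread roll with paler slashes, round, 52 mm across and 38 mm high, 45 g, flat underneath, with upright sides between 10 and 20 mm above its underside. This point is on its axis, 19 mm above its underside; z up.
- roll_dark: The same dark roll; origin at the centre of its underside.
- roll_pale_center (a point): Pale golden bread roll of the same size and shape as the dark one, to be left alone. Point on its axis 19 mm above its underside.
- roll_pale: The same pale roll; origin at the centre of its underside.
- rack: Wire cooling rack, fixed, 160 mm along its x and 240 mm along its y, 20 mm high. Origin at the centre of its underside, on the worktop. The two rolls stand on it, about 140 mm apart along its y.
- rack_top (a point): Centre of the rack's top face, 20 mm above the worktop; same axes as the rack. The rolls stand at this height.
- mug_white: White mug, 97 mm high, 78 mm across plus its handle, standing loose on the worktop between the tongs and the rack: keep clear of it. Origin at the centre of its underside. Behind it a toaster oven about 22 cm high (not listed) reaches to 0.53 m ahead of the robot, between 0.08 m to its left and 0.30 m to its right, and wall cabinets hang 0.5 m above the worktop from about 0.65 m ahead: carry the tongs round in front of them.
There are look-alikes about, which are no part of the job. Of the things that look like the roll_pale, the middle-sized one is meant.

How it is judged:
By the outcome, as a careful person would: the job done as asked, in the order asked, and still so for the second after the job is handed in, while the arm keeps its last pose, push and grip.
It also fails if it takes over 54 s, if anything falls off the work surface, if the arm or the gripper's body presses on something with over 40 N, if the wrist force passes 120 N, or if a joint passes its speed limit or range.

## Robot

A 7-joint arm with a two-finger parallel gripper is mounted at the origin on a cart in front of the work surface, level with it; the furniture and walls round the work are solid. World frame = base frame: x ahead of the robot, y to its left, z up, the work surface at z = 0. Lengths are in m, angles in degrees, forces in N, time in s.
With the tool pointing down it reaches from about 0.425 to 0.875 m from the base axis. Payload 8.4 kg.
Tool frame: the origin (TCP) lies midway between the tips of the shut fingers; the grasp point (between the pads) lies 19 mm behind it (bot.grip_depth is the distance from the TCP to the grasp point, in m); z points along the fingers, y is the line along which they close (so a half turn about z gives the same grasp; the last joint's range is limited). The gripper opens to 87 mm and grips with 3 to 60 N. Pads are 19 mm wide; open, the fingers measure 117 mm over their backs; the gripper's body (75 mm by 190 mm) begins 51 mm behind the grasp point.
Start: joints at [59.633, 19.091, 2.286, 83.961, -0.768, 76.965, -3.352], TCP at [0.271, -0.591, 0.19] pointing down, gripper open.
Joint ranges: [-147.57, 147.57], [-21.85, 119.76], [-74.77, 79.35], [14.55, 137.4], [-85.83, 265.84], [4.83, 119.75], [-152.11, 152.11]. Speed limits (degrees/s): [127.2, 127.2, 159.86, 159.86, 180, 180, 180].

## Interface

Orientations are given as [roll, pitch, yaw] about the fixed x, y, z axes, in that order (R = Rz(yaw) Ry(pitch) Rx(roll)).
In Python, from station import bot, eyes, workorder gives the robot as it stands.
- The arm moves only by the shell command python3 -m jog 'ROWS'. ROWS is JSON, a list of rows, each a list of 7 numbers: the shift along the tool's x, y, z in units of 300 mm (1.0 is 300 mm), then the turn, a rotation vector about the tool's x, y, z in units of pi rad (1.0 is pi rad), then the closure, from 0 (fully open) to 1 (shut). In form: [[x, y, z, wx, wy, wz, claw], ...]. A call has 1 to 20 rows; each row is the pose to reach, as a shift and turn from the pose commanded when the call began, along the tool's axes at that moment, turning the shorter way round; what a row does not reach only later rows make up. A row lasts 1/12 s, in which the tool goes at most 41.7 mm and 7.16 degrees, less where a joint would pass 70% of its speed; a pose out of reach is approached as far as the arm can. A call with a number of a shift or a turn outside -1 to 1 is refused whole. A call with a gripper value outside its range is refused whole. The fingers move at their own pace and stop on an object; the grip force is fixed at half the most. Time passes only in rows, so rows that repeat a pose let the fingers close. It gives the time, the measured TCP pose, the force, the opening and the grip force at its end, in the units of the state.
- bot.get_state(): the state, without advancing time (a new reading comes with each control period).
- eyes.capture(name): name is "scene" or "top" or "wrist"; returns the picture (384x512x3 uint8, blue, green, red); there is no depth.
- eyes.calibration(name): a dict with "mtx" (3x3 intrinsics, pixels), "rvec" (rotation vector, rad) and "tvec" (3), from world to camera coordinates, as OpenCV has them; the wrist camera has in their place "T_tool_cam" (4x4, takes a point from camera to tool coordinates, whose origin is the TCP and whose axes are the flange's). Camera axes: x right, y down, z forward; pixel columns grow to the right and rows downward; lengths in m; the calibration is good to about 2 mm. A picture is of the moment at which its call begins: read the wrist's pose just before it. calibration takes no time and is no camera call.
- workorder.close_job(): hands the job in; it is judged then, once.
The state is a dict: "time_s": time; "joint_positions": joint angles; "joint_velocities": joint speeds; "tau": joint torques, N m; "position": TCP position; "ee_rot": TCP orientation; "wrist_force": force on the tool from outside, world axes, zero at the start; "moment": the same for the moment, N m; "width": finger opening in m; "grasp_force": force on a finger pad.
Only numpy, scipy, OpenCV 4.12 (cv2) and the standard library are available. Lean on these libraries where they do the work, as an engineer would, in place of code of your own. Each camera call takes 0.05 s, during which the arm holds its last target. There are 200 camera calls.

## Working session

There is one attempt and no reset: what is moved stays moved. The work goes in short steps, Python scripts to look and compute and a shell command to move; the robot and the scene stay as the last step left them, time stands still between calls to the robot, and variables do not carry over. Pictures are saved under pics/ and viewed, at most 10 in all, crops included, and the job is handed in when it is done.

```bash
mkdir -p pics; ls; python3 - <<'E'
from station import bot,eyes
import cv2,numpy as np
for n in("scene","top"):
    im=eyes.capture(n);cv2.imwrite(f"pics/{n}0.png",im)
    c=eyes.calibration(n);R=cv2.Rodrigues(np.array(c["rvec"]))[0];print(n,(-R.T@np.array(c["tvec"]).ravel()).round(3),np.round(c["mtx"],1).tolist())
a=cv2.imread("pics/scene0.png");b=cv2.imread("pics/top0.png")
cv2.imwrite("pics/both.png",np.vstack([a,b])[:, :])
s=bot.get_state();print({k:np.round(v,3).tolist() for k,v in s.items()});print(bot.grip_depth)
E
```

```text
pics
scene [0.084 0.8   0.728] [[393.4, 0.0, 253.9], [0.0, 393.4, 194.9], [0.0, 0.0, 1.0]]
top [0.334 0.017 1.182] [[427.8, 0.0, 250.1], [0.0, 427.8, 190.3], [0.0, 0.0, 1.0]]
{'time_s': 0.1, 'joint_positions': [59.634, 19.129, 2.284, 84.005, -0.767, 76.966, -3.349], 'joint_velocities': [0.009, -0.057, 0.038, -0.148, -0.015, 0.08, -0.11], 'tau': [0.003, -65.781, 1.339, -40.471, -0.06, 0.041, 0.0], 'position': [0.271, -0.59, 0.19], 'ee_rot': [-179.915, 0.006, 24.686], 'wrist_force': [0.414, -0.629, 0.373], 'moment': [-0.002, 0.02, -0.022], 'grasp_force': 0.0, 'width': 0.087}
0.0187
```

View pics/scene0.png

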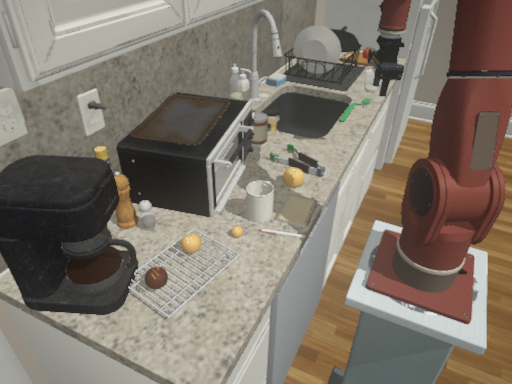

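View pics/top0.png

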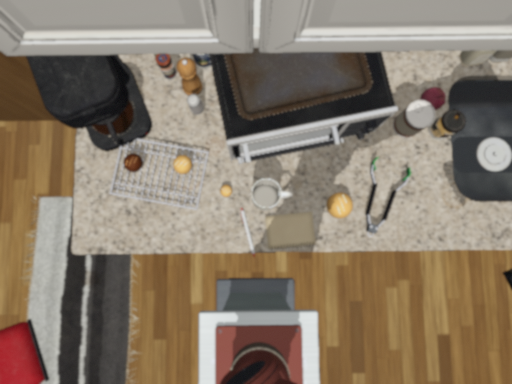

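The scene view shows the dark roll at (157,277) and the pale roll at (191,243) on the rack, the mug at (260,200) and the tongs at about (297,162). The top view shows the dark roll at (133,161), the pale roll at (183,164), the mug at (267,193), the tongs' hinge at (372,228) and their jaws at (376,160) and (407,175). I'll enlarge the details.

```bash
cat > h.py <<'E'
import cv2,numpy as np
from station import bot,eyes
def cam(n):
    c=eyes.calibration(n);K=np.array(c["mtx"]);R=cv2.Rodrigues(np.array(c["rvec"]))[0];t=np.array(c["tvec"]).ravel();return K,R,-R.T@t
def ray(n,px,C=None):
    K,R,o=C or cam(n);return o,R.T@np.linalg.solve(K,[*px,1.])
def plane(n,px,z,C=None):
    o,d=ray(n,px,C);return o+d*(z-o[2])/d[2]
def tri(r1,r2):
    (o1,d1),(o2,d2)=r1,r2
    s=np.linalg.lstsq(np.c_[d1,-d2],o2-o1,rcond=None)[0]
    a,b=o1+s[0]*d1,o2+s[1]*d2;return (a+b)/2,np.linalg.norm(a-b)
E
python3 - <<'E'
import cv2,numpy as np
a=cv2.imread("pics/scene0.png");b=cv2.imread("pics/top0.png")
f=lambda i,x,y,w,h,s:cv2.resize(i[y:y+h,x:x+w],None,fx=s,fy=s,interpolation=cv2.INTER_CUBIC)
c=[f(a,262,135,80,60,5),f(b,350,145,80,100,5)[:300*2],f(a,120,220,130,96,3)]
o=np.zeros((600,800,3),np.uint8)
o[:300,:400]=f(a,262,135,80,60,5); o[:500,400:]=f(b,350,145,80,100,5)
o[300:,:400]=cv2.resize(a[220:320,120:253],(400,300))
cv2.imwrite("pics/crop.png",o)
E
```

```text
(no output)
```

View pics/crop.png

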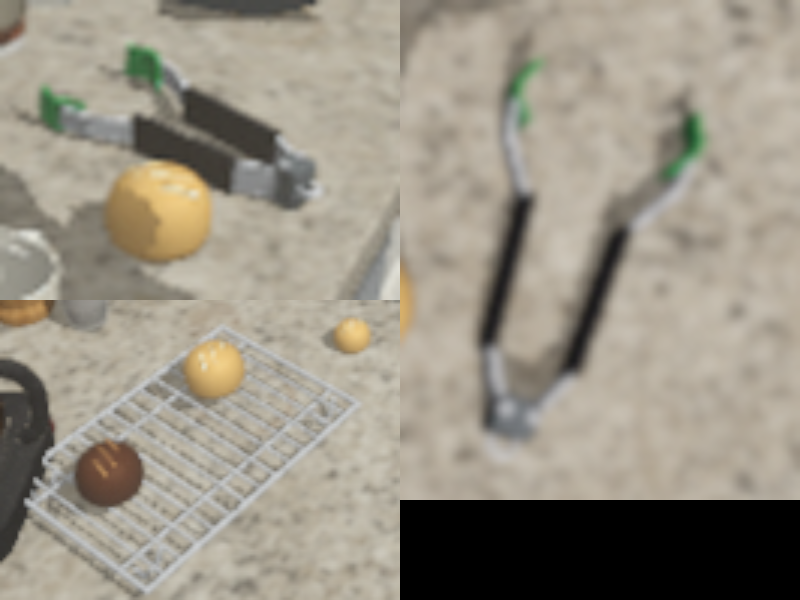

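The crop shows the handle-top ends: top view (525,197)-(488,345) on the left and (624,228)-(574,370) on the right; scene view (135,117)-(235,155) and (185,90)-(280,135). The green jaws lie ahead of them.

```bash
python3 - <<'E'
from h import *
T,S=cam("top"),cam("scene")
t=np.array([[525,197],[488,345],[624,228],[574,370]])/5+[350-80,145]
s=np.array([[135,117],[235,155],[185,90],[280,135]])/5+[262,135]
for p,q in zip(t,s): r=tri(ray(0,p,T),ray(0,q,S)); print(r[0].round(3),r[1].round(3), plane(0,p,.031,T).round(3))
P=np.array([plane(0,p,.031,T)for p in t]);m=P.mean(0);ax=P[[0,2]].mean(0)-P[[1,3]].mean(0)
h=plane(0,np.array([510,415])/5+[270,145],.03,T);print("mid",m.round(3),"yaw",np.degrees(np.arctan2(ax[1],ax[0])),"hinge",h.round(3), np.degrees(np.arctan2(*(m-h)[1::-1])))
print("tri mid",tri(ray(0,t.mean(0),T),ray(0,s.mean(0),S)))
im={n:cv2.imread(f"pics/{n}0.png") for n in("top","scene")}
def blob(n,c,lo,hi,r=16):
    hsv=cv2.cvtColor(im[n],cv2.COLOR_BGR2HSV);m=cv2.inRange(hsv,lo,hi);z=np.zeros_like(m);cv2.circle(z,c,r,255,-1);m&=z
    k=max(cv2.findContours(m,0,2)[0],key=cv2.contourArea);return cv2.minEnclosingCircle(k)
for nm,ct,cs,lo,hi in(("dark",(133,161),(157,277),(0,60,20),(20,255,130)),("pale",(183,164),(191,243),(10,90,120),(30,255,255)),):
    a=blob("top",ct,lo,hi);b=blob("scene",cs,lo,hi);r=tri(ray(0,a[0],T),ray(0,b[0],S));print(nm,a,b,r[0].round(3),r[1].round(3),plane(0,a[0],.039,T).round(3))
for px in [(267,193),(285,194),(290,194)]: print("mug",plane("top",px,.097,T).round(3))
for px in [(120,139),(209,148),(197,207),(109,193)]: print("rack",plane("top",px,.02,T).round(3))
for px in [(100,148),(145,140),(150,125),(340,205)]: print("x",plane("top",px,.05,T).round(3))
E
```

```text
[ 0.486 -0.321  0.027] 0.004 [ 0.484 -0.321  0.031]
[ 0.405 -0.296  0.034] 0.002 [ 0.404 -0.297  0.031]
[ 0.469 -0.375  0.027] 0.004 [ 0.466 -0.374  0.031]
[ 0.39  -0.344  0.028] 0.0 [ 0.39  -0.343  0.031]
mid [ 0.436 -0.334  0.031] yaw -19.252543598657454 hinge [ 0.366 -0.308  0.03 ] -20.509308103428296
tri mid (array([ 0.43689036, -0.33409682,  0.02857227]), np.float64(0.0021185949793188514))
dark ((132.75, 162.125), 9.291393280029297) ((155.875, 277.125), 11.490585327148438) [0.553 0.336 0.038] 0.001 [0.552 0.335 0.039]
pale ((182.0, 164.0), 9.486932754516602) ((190.85714721679688, 242.85714721679688), 10.030664443969727) [0.546 0.202 0.037] 0.001 [0.545 0.202 0.039]
mug [ 0.457 -0.025  0.097]
mug [ 0.453 -0.071  0.097]
mug [ 0.453 -0.084  0.097]
rack [0.622 0.377 0.02 ]
rack [0.593 0.13  0.02 ]
rack [0.43  0.163 0.02 ]
rack [0.471 0.404 0.02 ]
x [0.59  0.421 0.05 ]
x [0.611 0.3   0.05 ]
x [0.652 0.287 0.05 ]
x [ 0.427 -0.22   0.05 ]
```

Tongs grip is at about (0.437,-0.334) with yaw -20°, the dark roll at (0.553,0.336) and the pale roll at (0.546,0.202). I'll move above the tongs and take a closer look with the wrist camera.

```bash
cat >> h.py <<'E'
from scipy.spatial.transform import Rotation as Ro
def go(p,yaw):
    s=bot.get_state();R=Ro.from_euler('xyz',s["ee_rot"],degrees=True)
    g=Ro.from_euler('xyz',[180,0,yaw],degrees=True)
    print("row",(R.inv().apply(np.array(p)-s["position"])/.3).round(4),((R.inv()*g).as_rotvec()/np.pi).round(4))
def wcam():
    s=bot.get_state();c=eyes.calibration("wrist");R=Ro.from_euler('xyz',s["ee_rot"],degrees=True).as_matrix();X=np.array(c["T_tool_cam"])
    return np.array(c["mtx"]),(R@X[:3,:3]).T,R@X[:3,3]+s["position"]
E
python3 -m jog '[[0.862,-0.55,0,0,0,0.248,0],[0.862,-0.55,0,0,0,0.248,0],[0.862,-0.55,0,0,0,0.248,0],[0.862,-0.55,0,0,0,0.248,0],[0.862,-0.55,0,0,0,0.248,0],[0.862,-0.55,0,0,0,0.248,0],[0.862,-0.55,0,0,0,0.248,0],[0.862,-0.55,0,0,0,0.248,0],[0.862,-0.55,0,0,0,0.248,0],[0.862,-0.55,0,0,0,0.248,0],[0.862,-0.55,0,0,0,0.248,0],[0.862,-0.55,0,0,0,0.248,0],[0.862,-0.55,0,0,0,0.248,0]]'
python3 - <<'E'
from h import *
np.save("w1.npy",np.array(wcam(),dtype=object),allow_pickle=True)
cv2.imwrite("pics/w1.png",eyes.capture("wrist"))
E
```

```text
time_s: 1.18
position: [0.4365, -0.334, 0.1902]
ee_rot: [180.0, 0.0, -20.1]
wrist_force: [0.5, -0.4, -0.1]
width: 0.0871
grasp_force: 0.0Traceback (most recent call last):
  File "<stdin>", line 2, in <module>
ValueError: could not broadcast input array from shape (3,3) into shape (3,)
```

```bash
python3 - <<'E'
from h import *
K,R,o=wcam();np.savez("w1.npz",K=K,R=R,o=o)
cv2.imwrite("pics/w1.png",eyes.capture("wrist"))
E
```

```text
(no output)
```

View pics/w1.png

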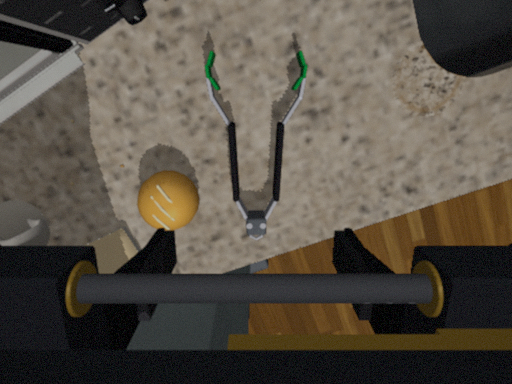

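The wrist view shows the left handle at (232,124)-(236,200), the right handle at (280,124)-(277,200), the jaws at (211,70) and (300,70), and the hinge at (256,228).

```bash
python3 - <<'E'
from h import *
w=np.load("w1.npz");C=(w["K"],w["R"],w["o"])
px=[(232,124),(236,200),(280,124),(277,200)]
P=np.array([plane(0,p,.031,C)for p in px]);m=P.mean(0);ax=P[[0,2]].mean(0)-P[[1,3]].mean(0)
print(P.round(4),m,np.linalg.norm(ax),np.degrees(np.arctan2(ax[1],ax[0])))
t=np.array([[525,197],[488,345],[624,228],[574,370]])/5+[270,145]
print("height",tri(ray(0,np.mean(px,0),C),ray("top",t.mean(0))))
g=plane(0,(256,70),.016,C);print("jaws",g,np.degrees(np.arctan2(*(g-m)[1::-1])))
go([m[0],m[1],.005],np.degrees(np.arctan2(ax[1],ax[0])))
E
```

```text
[[ 0.491  -0.3282  0.031 ]
 [ 0.4093 -0.3015  0.031 ]
 [ 0.4733 -0.3766  0.031 ]
 [ 0.3932 -0.3458  0.031 ]] [ 0.44168402 -0.33804501  0.031     ] 0.08587066069667322 -19.532295767151325
height (array([ 0.43837117, -0.3382401 ,  0.01298865]), np.float64(0.002866729272502894))
jaws [ 0.5340002  -0.37127707  0.016     ] -19.79790448555928
row [0.0208 0.0073 0.6173] [ 0.      0.0001 -0.0031]
```

```bash
python3 -m jog '[[0.02,0.008,0.13,0,0,-0.003,0],[0.02,0.008,0.26,0,0,-0.003,0],[0.02,0.008,0.38,0,0,-0.003,0],[0.02,0.008,0.48,0,0,-0.003,0],[0.02,0.008,0.56,0,0,-0.003,0],[0.02,0.008,0.6,0,0,-0.003,0],[0.02,0.008,0.617,0,0,-0.003,0],[0.02,0.008,0.617,0,0,-0.003,0],[0.02,0.008,0.617,0,0,-0.003,0.2],[0.02,0.008,0.617,0,0,-0.003,0.3],[0.02,0.008,0.617,0,0,-0.003,0.35],[0.02,0.008,0.617,0,0,-0.003,0.4],[0.02,0.008,0.617,0,0,-0.003,0.4],[0.02,0.008,0.617,0,0,-0.003,0.4],[0.02,0.008,0.617,0,0,-0.003,0.4],[0.02,0.008,0.617,0,0,-0.003,0.4]]'
```

```text
time_s: 2.57
position: [0.4423, -0.337, 0.0053]
ee_rot: [-180.0, -0.0, -19.4]
wrist_force: [1.2, -0.0, -0.4]
width: 0.0529
grasp_force: 0.0
```

```bash
python3 -m jog '[[0,0,0,0,0,0,0.4],[0,0,0,0,0,0,0.4],[0,0,0,0,0,0,0.4],[0,0,0,0,0,0,0.4]]'; python3 - <<'E'
from h import *
cv2.imwrite("pics/w2.png",eyes.capture("wrist"));print(bot.get_state()["grasp_force"],bot.get_state()["width"])
E
```

```text
time_s: 2.9
position: [0.4423, -0.337, 0.0052]
ee_rot: [-180.0, 0.0, -19.4]
wrist_force: [-0.2, 0.5, 0.5]
width: 0.0522
grasp_force: 0.0
0.0 0.05235493577503591
```

View pics/w2.png

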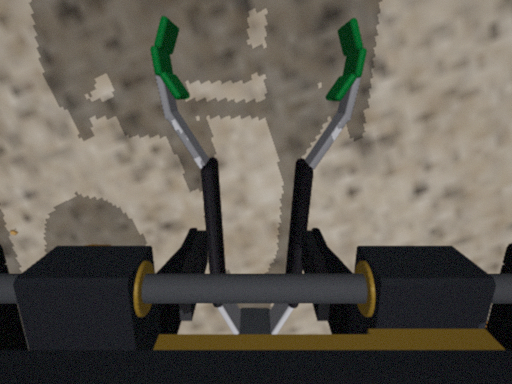

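The view shows the jaws open at (165,60) and (352,60), the handles from (211,163)/(303,163) down behind the crossbar, and the fingers beside their rear part. I'll check where the grasp point projects.

```bash
python3 - <<'E'
from h import *
K,R,o=wcam();C=(K,R,o);s=bot.get_state();Rt=Ro.from_euler('xyz',s["ee_rot"],degrees=True)
for q in [(0,0,0),(0,.026,0),(0,-.026,0),(0,.026,-.02),(0,-.026,-.02),(.05,0,0)]:
    X=R@(Rt.apply(q)+s["position"]-o);u=K@X;print(q,(u[:2]/u[2]).round())
c=lambda p,z:Rt.inv().apply(plane(0,p,z,C)-s["position"]).round(4)
for p in [(211,163),(303,163),(165,20),(353,22),(161,55),(359,55),(181,97),(333,97)]:print(p,c(p,.031))
for p in [(219,305),(293,305)]:print(p,c(p,.031))
E
```

```text
(0, 0, 0) [255. 224.]
(0, 0.026, 0) [295. 224.]
(0, -0.026, 0) [214. 224.]
(0, 0.026, -0.02) [299. 238.]
(0, -0.026, -0.02) [210. 238.]
(0.05, 0, 0) [255. 147.]
(211, 163) [ 0.0458 -0.0232 -0.0258]
(303, 163) [ 0.0459  0.0254 -0.0258]
(165, 20) [ 0.1137 -0.0421 -0.0258]
(353, 22) [ 0.1129  0.0457 -0.0258]
(161, 55) [ 0.0986 -0.0452 -0.0258]
(359, 55) [ 0.0987  0.0498 -0.0258]
(181, 97) [ 0.0792 -0.0369 -0.0258]
(333, 97) [ 0.0793  0.0388 -0.0258]
(219, 305) [-0.0421 -0.0217 -0.0258]
(293, 305) [-0.042   0.0233 -0.0258]
```

```bash
cat > green.py <<'E'
from h import *
im=eyes.capture("wrist");m=cv2.inRange(cv2.cvtColor(im,cv2.COLOR_BGR2HSV),(45,120,40),(80,255,255))
n,l,st,c=cv2.connectedComponentsWithStats(m)
print([(st[i].tolist(),c[i].round(1).tolist()) for i in range(1,n) if st[i][4]>80]);s=bot.get_state();print(s["width"],s["grasp_force"])
E
python3 green.py
python3 -m jog '[[0,0,-0.01,0,0,0,0.4],[0,0,-0.03,0,0,0,0.4],[0,0,-0.06,0,0,0,0.4],[0,0,-0.1,0,0,0,0.4],[0,0,-0.14,0,0,0,0.4],[0,0,-0.17,0,0,0,0.4],[0,0,-0.19,0,0,0,0.4],[0,0,-0.2,0,0,0,0.4],[0,0,-0.2,0,0,0,0.4]]'
python3 green.py
```

```text
[([151, 16, 38, 83, 1373], [166.7, 57.8]), ([327, 19, 39, 82, 1428], [348.9, 59.7])]
0.0522428586540401 0.0
time_s: 3.75
position: [0.4427, -0.3373, 0.0662]
ee_rot: [180.0, -0.1, -19.4]
wrist_force: [-0.6, 0.2, -1.1]
width: 0.0525
grasp_force: 0.0
[([179, 39, 25, 60, 598], [188.9, 68.4]), ([309, 40, 27, 60, 589], [324.0, 70.8])]
0.052063284870871376 0.0
```

```bash
python3 - <<'E'
from h import *
a=eyes.capture("wrist");b=eyes.capture("scene")
o=np.zeros((384,800,3),np.uint8);o[:,:512]=a;o[:288,512:]=cv2.resize(b[110:206,262:358],(288,288),interpolation=2);cv2.imwrite("pics/w3.png",o)
E
```

```text
(no output)
```

View pics/w3.png

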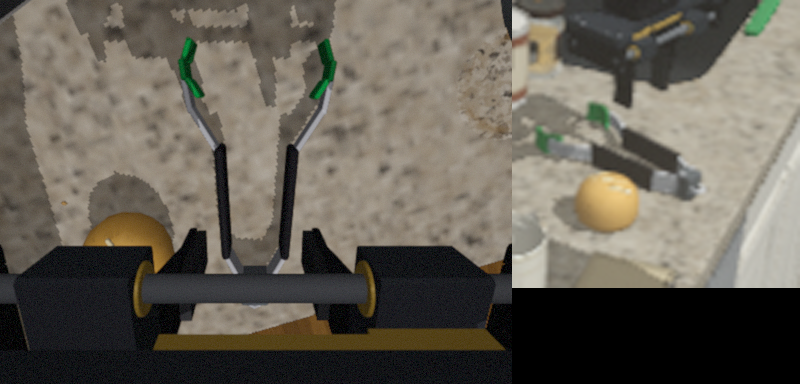

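The tongs stayed on the worktop: handles (221,150)-(226,257) and (292,150)-(285,257). I'll measure the handles' outside width and height from this view.

```bash
python3 - <<'E'
from h import *
C=wcam();s=bot.get_state();Rt=Ro.from_euler('xyz',s["ee_rot"],degrees=True)
im=cv2.imread("pics/w3.png")[:,:512];g=cv2.cvtColor(im,cv2.COLOR_BGR2GRAY)
for r in (160,180,200,215,225):
    x=np.where(g[r,200:310]<45)[0]+200
    L=x[x<256];Rr=x[x>256];P=[Rt.inv().apply(plane(0,(u,r),.031,C)-s["position"]).round(4)[:2] for u in(L.min()-.5,L.max()+.5,Rr.min()-.5,Rr.max()+.5)];print(r,[p.tolist() for p in P], P[3][1]-P[0][1])
    print(L.min(),L.max(),Rr.min(),Rr.max())
c=lambda p:Rt.inv().apply(plane(0,p,.031,C)-s["position"]).round(4)
print([c(p) for p in [(221,148),(292,148),(227,258),(284,258)]])
E
```

```text
160 [[0.0354, -0.0287], [0.0354, -0.0208], [0.0354, 0.022], [0.0355, 0.0298]] 0.058499999999999996
215 225 286 296
180 [[0.0206, -0.0277], [0.0206, -0.0197], [0.0207, 0.021], [0.0207, 0.0289]] 0.0566
217 227 284 294
200 [[0.0053, -0.0275], [0.0053, -0.0194], [0.0054, 0.0199], [0.0054, 0.0288]] 0.0563
218 228 282 293
215 [[-0.0066, -0.0271], [-0.0066, -0.0189], [-0.0065, 0.0195], [-0.0065, 0.0277]] 0.0548
219 229 281 291
225 [[-0.0147, -0.0266], [-0.0147, -0.019], [-0.0146, 0.0189], [-0.0146, 0.0273]] 0.0539
220 229 280 290
[array([ 0.044 , -0.0238,  0.0337]), array([0.044 , 0.0263, 0.0337]), array([-0.0427, -0.0216,  0.0338]), array([-0.0426,  0.0231,  0.0338])]
```

```bash
python3 -m jog '[[0,0,0.05,0,0,0,0.2],[0,0,0.05,0,0,0,0],[0,0,0.05,0,0,0,0],[0,0,0.05,0,0,0,0],[0,0,0.12,0,0,0,0],[0,0,0.17,0,0,0,0],[0,0,0.205,0,0,0,0],[0,0,0.205,0,0,0,0],[0,0,0.205,0,0,0,0.3],[0,0,0.205,0,0,0,0.4],[0,0,0.205,0,0,0,0.4],[0,0,0.205,0,0,0,0.4],[0,0,0.205,0,0,0,0.4]]'
python3 green.py
python3 -m jog '[[0,0,0,0,0,0,0.42],[0,0,0,0,0,0,0.42],[0,0,0,0,0,0,0.42],[0,0,0,0,0,0,0.42]]'
python3 green.py
python3 -m jog '[[0,0,0,0,0,0,0.45],[0,0,0,0,0,0,0.45],[0,0,0,0,0,0,0.45],[0,0,0,0,0,0,0.45]]'
python3 green.py
```

```text
time_s: 4.98
position: [0.4427, -0.3372, 0.0044]
ee_rot: [180.0, -0.1, -19.4]
wrist_force: [-0.3, 0.8, -0.4]
width: 0.0616
grasp_force: 0.0
[([150, 17, 38, 83, 1363], [166.0, 58.9]), ([326, 19, 40, 83, 1417], [348.9, 60.8])]
0.05774855976181593 0.0
time_s: 5.37
position: [0.4423, -0.337, 0.0038]
ee_rot: [-180.0, 0.0, -19.4]
wrist_force: [0.5, 0.2, 0.1]
width: 0.0509
grasp_force: 0.0
[([150, 16, 38, 83, 1400], [165.9, 57.4]), ([327, 18, 40, 83, 1481], [349.7, 59.4])]
0.050622100495387144 0.0
time_s: 5.75
position: [0.4423, -0.337, 0.0038]
ee_rot: [-180.0, -0.0, -19.4]
wrist_force: [0.5, 0.2, -1.3]
width: 0.0478
grasp_force: 0.0
[([150, 16, 38, 83, 1407], [165.9, 57.4]), ([327, 18, 40, 83, 1472], [349.7, 59.3])]
0.0480592403965417 0.0
```

```bash
python3 -m jog '[[0,0,0,0,0,0,0.48],[0,0,0,0,0,0,0.48],[0,0,0,0,0,0,0.48],[0,0,0,0,0,0,0.48]]'
python3 green.py
python3 -m jog '[[0,0,0,0,0,0,0.52],[0,0,0,0,0,0,0.52],[0,0,0,0,0,0,0.52],[0,0,0,0,0,0,0.52]]'
python3 - <<'E'
from h import *
a=eyes.capture("wrist");b=eyes.capture("scene")
o=np.zeros((384,800,3),np.uint8);o[:,:512]=a;o[:288,512:]=cv2.resize(b[110:206,262:358],(288,288),interpolation=2);cv2.imwrite("pics/w4.png",o)
E
python3 green.py
```

```text
time_s: 6.13
position: [0.4423, -0.337, 0.0038]
ee_rot: [-180.0, -0.0, -19.4]
wrist_force: [-0.2, -0.1, 0.1]
width: 0.0454
grasp_force: 0.0
[([150, 16, 39, 83, 1413], [165.9, 57.5]), ([327, 18, 40, 83, 1481], [349.6, 59.2])]
0.04523098154630789 0.0
time_s: 6.52
position: [0.4423, -0.337, 0.0038]
ee_rot: [-180.0, 0.0, -19.4]
wrist_force: [0.1, -0.1, 0.4]
width: 0.0421
grasp_force: 0.0
[([150, 16, 39, 83, 1403], [165.9, 57.3]), ([327, 18, 40, 83, 1478], [349.6, 59.3])]
0.042063508252944186 0.0
```

View pics/w4.png

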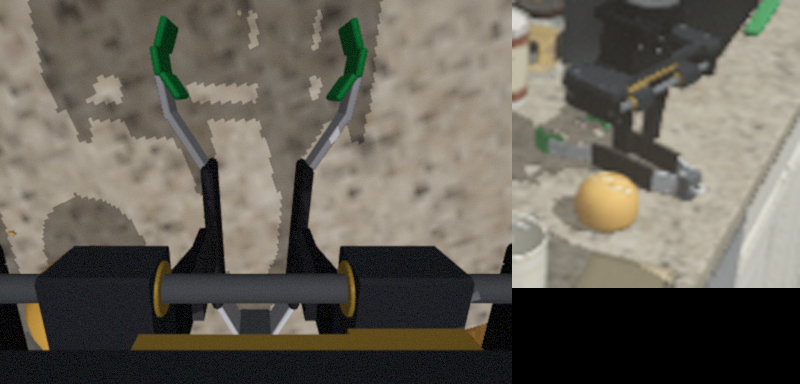

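The wrist view shows the fingers at x≈207 and x≈303 beside the handles, and the jaws have not moved. I need a brightened close-up to see where the fingertips really are.

```bash
python3 - <<'E'
from h import *
a=eyes.capture("wrist");b=eyes.capture("scene");t=eyes.capture("top")
gm=lambda i:(255*(i/255.)**.4).astype(np.uint8)
f=lambda i,x,y,w,h,W,H:gm(cv2.resize(i[y:y+h,x:x+w],(W,H),interpolation=2))
o=np.zeros((600,800,3),np.uint8)
o[:300,:400]=f(b,275,130,60,45,400,300);o[300:,:400]=f(a,155,160,200,150,400,300);o[:400,400:]=f(t,340,150,80,80,400,400)
cv2.imwrite("pics/w5.png",o)
E
```

```text
(no output)
```

View pics/w5.png

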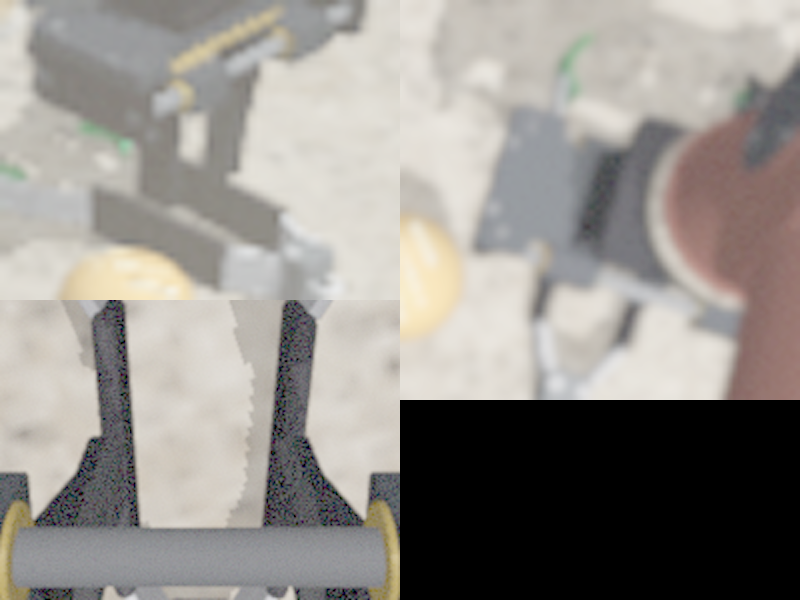

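```bash
python3 - <<'E'
from h import *
K,R,o=cam("scene");s=bot.get_state();Rt=Ro.from_euler('xyz',s["ee_rot"],degrees=True)
print(s["position"],s["joint_positions"],s["width"])
for q in [(0,-.021,0),(0,-.021,-.03),(0,-.03,0),(0,-.036,0),(0,-.036,-.03),(0,-.028,-.06),(0,.028,-.06),(0,.021,0),(0,0,-.1)]:
    X=R@(Rt.apply(q)+s["position"]-o);u=K@X;u=u[:2]/u[2];print(q,u.round(1),((u-[275,130])*400/60).round())
E
```

```text
[ 0.44229965 -0.3369841   0.00375937] [ 36.33704636  18.45327456  -4.20326111 108.35521203   1.65621592
  53.25138634 -78.06470565] 0.04184519134095582
(0, -0.021, 0) [298.4 167.4] [156. 249.]
(0, -0.021, -0.03) [299.1 160. ] [161. 200.]
(0, -0.03, 0) [296.7 168.3] [145. 256.]
(0, -0.036, 0) [295.6 169. ] [137. 260.]
(0, -0.036, -0.03) [296.2 161.5] [142. 210.]
(0, -0.028, -0.06) [298.5 153.1] [156. 154.]
(0, 0.028, -0.06) [309.  147.5] [226. 117.]
(0, 0.021, 0) [306.1 163.1] [207. 221.]
(0, 0, -0.1) [304.8 139.8] [199.  66.]
```

```bash
python3 - <<'E'
from h import *
w=np.load("w1.npz");C=(w["K"],w["R"],w["o"])
print("cam z",C[2],wcam()[2])
for z in(.0,.016,.029):print("w1 jaws outer",np.linalg.norm(plane(0,(205,70),z,C)-plane(0,(306.5,70),z,C)))
C2=wcam();print("now",[np.linalg.norm(plane(0,(150,58),z,C2)-plane(0,(366.5,58),z,C2)) for z in(0,.016,.029)])
s=bot.get_state();Rt=Ro.from_euler('xyz',s["ee_rot"],degrees=True);C3=(C2[0],C2[1],C2[2]+[0,0,.0624])
print("w3",[np.linalg.norm(plane(0,(179,68),z,C3)-plane(0,(336,68),z,C3)) for z in(0,.016,.029)])
E
python3 -m jog '[[0,0,0,0,0,0,0.6],[0,0,0,0,0,0,0.6],[0,0,0,0,0,0,0.6],[0,0,0,0,0,0,0.6],[0,0,0,0,0,0,0.6]]'; python3 green.py
```

```text
cam z [ 0.51316761 -0.36151199  0.38358951] [ 0.51916425 -0.36361809  0.19718026]
w1 jaws outer 0.11288337099252832
w1 jaws outer 0.10817486391473367
w1 jaws outer 0.10434920191402551
now [np.float64(0.12251999066109234), np.float64(0.11257822554914759), np.float64(0.10450054139569248)]
w3 [np.float64(0.11796032234995522), np.float64(0.110689487725315), np.float64(0.10478193459279479)]
time_s: 7.23
position: [0.4423, -0.337, 0.0037]
ee_rot: [-180.0, 0.0, -19.4]
wrist_force: [-0.5, -0.1, 0.4]
width: 0.0353
grasp_force: 0.0
[([150, 16, 39, 83, 1413], [165.9, 57.3]), ([327, 18, 40, 83, 1466], [349.7, 59.2])]
0.03503421912942207 0.0
```

Closing to 35 mm gives no contact, so the fingertips may be higher than reported. I'll open and lower gently in 2 mm steps, watching the wrist force.

```bash
python3 -m jog '[[0,0,0,0,0,0,0],[0,0,0,0,0,0,0],[0,0,0,0,0,0,0],[0,0,0,0,0,0,0],[0,0,0,0,0,0,0],[0,0,0.006,0,0,0,0],[0,0,0.012,0,0,0,0],[0,0,0.012,0,0,0,0]]'; python3 green.py;python3 -m jog '[[0,0,0.006,0,0,0,0],[0,0,0.012,0,0,0,0],[0,0,0.012,0,0,0,0]]'; python3 -m jog '[[0,0,0.006,0,0,0,0],[0,0,0.01,0,0,0,0],[0,0,0.01,0,0,0,0]]'
```

```text
time_s: 7.95
position: [0.442, -0.3368, -0.0003]
ee_rot: [-180.0, 0.0, -19.4]
wrist_force: [-0.3, -0.0, -0.1]
width: 0.0802
grasp_force: 0.0
[([147, 13, 40, 86, 1450], [163.7, 56.4]), ([329, 15, 41, 86, 1487], [352.4, 58.5])]
0.08277871217927145 0.0
time_s: 8.25
position: [0.4421, -0.3368, -0.0039]
ee_rot: [-180.0, 0.0, -19.4]
wrist_force: [0.7, 1.0, 0.4]
width: 0.0867
grasp_force: 0.0
time_s: 8.5
position: [0.4421, -0.3368, -0.0068]
ee_rot: [-180.0, 0.0, -19.4]
wrist_force: [0.3, 0.8, 0.2]
width: 0.0871
grasp_force: 0.0
```

There is still no contact at z=-0.007, so the reported TCP height is off. I'll keep lowering to find the surface.

```bash
for i in 1 2 3; do :; done; python3 -m jog '[[0,0,0.006,0,0,0,0],[0,0,0.013,0,0,0,0],[0,0,0.013,0,0,0,0]]' | egrep 'posi|force'; python3 -m jog '[[0,0,0.006,0,0,0,0],[0,0,0.013,0,0,0,0],[0,0,0.013,0,0,0,0]]'| egrep 'posi|force'; python3 -m jog '[[0,0,0.006,0,0,0,0],[0,0,0.013,0,0,0,0],[0,0,0.013,0,0,0,0]]'| egrep 'posi|force'; python3 green.py
```

```text
position: [0.4421, -0.3368, -0.0108]
wrist_force: [-0.5, -0.5, 0.5]
grasp_force: 0.0
position: [0.4421, -0.3368, -0.0147]
wrist_force: [0.6, -0.7, 0.5]
grasp_force: 0.0
position: [0.4421, -0.3368, -0.0186]
wrist_force: [-0.0, -0.3, -0.3]
grasp_force: 0.0
[([133, 3, 47, 97, 2024], [153.0, 51.5]), ([336, 5, 49, 97, 2120], [364.0, 53.5])]
0.08671620099311178 0.0
```

```bash
python3 -m jog '[[0,0,0.006,0,0,0,0],[0,0,0.01,0,0,0,0],[0,0,0.01,0,0,0,0]]' | egrep 'posi|wri'; python3 -m jog '[[0,0,0.006,0,0,0,0],[0,0,0.01,0,0,0,0],[0,0,0.01,0,0,0,0]]'| egrep 'posi|wri'
python3 - <<'E'
from h import *
a=eyes.capture("wrist");b=eyes.capture("scene")
gm=lambda i:(255*(i/255.)**.5).astype(np.uint8)
o=np.zeros((384,800,3),np.uint8);o[:,:400]=gm(a[:,56:456]);o[:300,400:]=gm(cv2.resize(b[125:185,265:345],(400,300),interpolation=2));cv2.imwrite("pics/w6.png",o)
E
```

```text
position: [0.4422, -0.3369, -0.0214]
wrist_force: [-0.6, 0.4, 0.0]
position: [0.4421, -0.3369, -0.0245]
wrist_force: [-0.1, -0.4, -0.4]
```

View pics/w6.png

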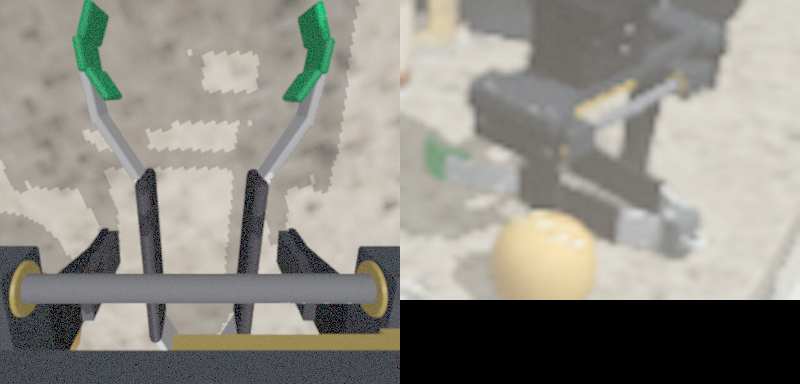

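The view now shows the fingers astride the handles, with the tips at (118,232) and (278,232) in the crop. I'll keep lowering to contact in 3 mm steps.

```bash
python3 -m jog '[[0,0,0.005,0,0,0,0],[0,0,0.01,0,0,0,0],[0,0,0.01,0,0,0,0]]' | egrep 'posi|wri'; python3 -m jog '[[0,0,0.005,0,0,0,0],[0,0,0.01,0,0,0,0],[0,0,0.01,0,0,0,0]]'| egrep 'posi|wri'
```

```text
position: [0.4421, -0.3368, -0.0275]
wrist_force: [0.2, 0.8, 0.1]
position: [0.4421, -0.3368, -0.0305]
wrist_force: [-0.3, -0.3, -0.2]
```

```bash
python3 -m jog '[[0,0,0,0,0,0,0.4],[0,0,0,0,0,0,0.4],[0,0,0,0,0,0,0.4],[0,0,0,0,0,0,0.4],[0,0,0,0,0,0,0.4],[0,0,0,0,0,0,0.4],[0,0,0,0,0,0,0.4]]'; python3 green.py
```

```text
time_s: 10.98
position: [0.4424, -0.337, -0.0301]
ee_rot: [-180.0, -0.0, -19.4]
wrist_force: [0.5, -0.4, -0.3]
width: 0.0544
grasp_force: 11.8
[([129, 0, 50, 102, 2442], [150.2, 49.3]), ([330, 0, 51, 102, 2478], [358.1, 49.2])]
0.0536037064166577 11.989795822883025
```

There is contact now: 12 N and the jaws are moving. I'll open slightly and find the worktop so the grip goes deep enough.

```bash
python3 -m jog '[[0,0,0,0,0,0,0.2],[0,0,0,0,0,0,0.2],[0,0,0,0,0,0,0.2],[0,0,0.006,0,0,0,0.2],[0,0,0.012,0,0,0,0.2],[0,0,0.012,0,0,0,0.2]]'| egrep 'posi|wri|wid'
for i in 1; do python3 -m jog '[[0,0,0.006,0,0,0,0.2],[0,0,0.012,0,0,0,0.2],[0,0,0.012,0,0,0,0.2]]'| egrep 'posi|wri'; done
python3 -m jog '[[0,0,0.005,0,0,0,0.2],[0,0,0.01,0,0,0,0.2],[0,0,0.01,0,0,0,0.2]]'| egrep 'posi|wri'
```

```text
position: [0.4425, -0.3377, -0.0318]
wrist_force: [-7.9, 3.5, 24.0]
width: 0.0695
position: [0.4426, -0.3377, -0.0321]
wrist_force: [-21.6, 12.1, 64.7]
position: [0.4427, -0.3378, -0.0322]
wrist_force: [-34.2, 22.4, 98.0]
```

```bash
python3 -m jog '[[0,0,-0.03,0,0,0,0.2],[0,0,-0.043,0,0,0,0.2],[0,0,-0.043,0,0,0,0.2]]'
```

```text
time_s: 12.28
position: [0.443, -0.3375, -0.0263]
ee_rot: [180.0, -0.1, -19.4]
wrist_force: [0.5, 0.0, -0.2]
width: 0.0695
grasp_force: 0.0
```

```bash
python3 green.py; python3 - <<'E'
from h import *
s=bot.get_state();print(np.round(s["position"],4),np.round(s["joint_positions"],1))
E
```

```text
[([122, 3, 51, 102, 2401], [143.4, 53.5]), ([335, 3, 51, 102, 2395], [364.1, 53.8])]
0.06946263213284098 0.0
[ 0.4425 -0.3371 -0.0273] [ 36.3  20.9  -4.1 109.5   1.9  49.7 -78.3]
```

The worktop is met at reported z≈-0.0315, so the fingertips sit about 31 mm higher than reported; that peak of 98 N stayed under the 120 N limit. I'll grip here, 4 mm above the worktop, and lift.

```bash
python3 -m jog '[[0,0,0,0,0,0,0.3],[0,0,0,0,0,0,0.4],[0,0,0,0,0,0,0.4],[0,0,0,0,0,0,0.4],[0,0,0,0,0,0,0.4],[0,0,0,0,0,0,0.4],[0,0,0,0,0,0,0.4]]'|egrep 'posi|wid|for'; python3 green.py
python3 -m jog '[[0,0,-0.01,0,0,0,0.4],[0,0,-0.03,0,0,0,0.4],[0,0,-0.06,0,0,0,0.4],[0,0,-0.1,0,0,0,0.4],[0,0,-0.13,0,0,0,0.4],[0,0,-0.15,0,0,0,0.4],[0,0,-0.16,0,0,0,0.4],[0,0,-0.16,0,0,0,0.4]]'|egrep 'posi|wid|for'; python3 green.py
```

```text
position: [0.4422, -0.3369, -0.0277]
wrist_force: [0.3, -0.9, -1.5]
width: 0.0523
grasp_force: 12.0
[([135, 0, 48, 101, 2345], [155.3, 48.4]), ([326, 0, 49, 100, 2365], [352.7, 48.2])]
0.052915850958022974 12.0306372520281
position: [0.4429, -0.3374, 0.0217]
wrist_force: [-0.3, -0.2, -0.5]
width: 0.0523
grasp_force: 12.1
[([135, 0, 48, 100, 2296], [155.8, 48.6]), ([326, 0, 48, 100, 2301], [352.2, 48.3])]
0.052447086586745406 12.06984395859763
```

The tongs are lifted, with the jaws unchanged in the wrist view and 12 N on the pads. Next I'll raise them above oven height and carry them over.

```bash
python3 -m jog '[[0,0,-0.02,0,0,0,0.4],[0,0,-0.06,0,0,0,0.4],[0,0,-0.12,0,0,0,0.4],[0,0,-0.18,0,0,0,0.4],[0,0,-0.25,0,0,0,0.4],[0,0,-0.32,0,0,0,0.4],[0,0,-0.39,0,0,0,0.4],[0,0,-0.46,0,0,0,0.4],[0,0,-0.53,0,0,0,0.4],[0,0,-0.59,0,0,0,0.4],[0,0,-0.64,0,0,0,0.4],[0,0,-0.68,0,0,0,0.4],[0,0,-0.7,0,0,0,0.4],[0,0,-0.71,0,0,0,0.4],[0,0,-0.71,0,0,0,0.4]]'|egrep 'posi|wid|for'; python3 green.py
python3 -m jog '[[-0.004,-0.01,0,0,0,0,0.4],[-0.014,-0.04,0,0,0,0,0.4],[-0.028,-0.08,0,0,0,0,0.4],[-0.049,-0.14,0,0,0,0,0.4],[-0.073,-0.21,0,0,0,0,0.4],[-0.097,-0.28,0,0,0,0,0.4],[-0.122,-0.35,0,0,0,0,0.4],[-0.146,-0.42,0,0,0,0,0.4],[-0.17,-0.49,0,0,0,0,0.4],[-0.195,-0.56,0,0,0,0,0.4],[-0.219,-0.63,0,0,0,0,0.4],[-0.243,-0.7,0,0,0,0,0.4],[-0.267,-0.77,0,0,0,0,0.4],[-0.292,-0.84,0,0,0,0,0.4],[-0.309,-0.89,0,0,0,0,0.4],[-0.323,-0.93,0,0,0,0,0.4],[-0.33,-0.95,0,0,0,0,0.4],[-0.33,-0.95,0,0,0,0,0.4]]'; python3 green.py
python3 -c "
from h import *
go([.456,.310,.235],15)"
```

```text
position: [0.4423, -0.337, 0.2338]
wrist_force: [0.2, 0.2, -0.8]
width: 0.0525
grasp_force: 12.1
[([135, 0, 48, 100, 2249], [155.4, 48.2]), ([326, 0, 48, 100, 2242], [352.4, 48.3])]
0.05274956281874866 12.069993165205233
time_s: 16.48
position: [0.4432, -0.0332, 0.2335]
ee_rot: [180.0, 0.0, -19.2]
wrist_force: [0.6, -0.4, -0.9]
width: 0.0524
grasp_force: 12.1
[([135, 0, 48, 101, 2278], [155.9, 48.6]), ([326, 0, 48, 100, 2282], [352.4, 48.4])]
0.052383351004835155 12.070475470391102
row [-0.3402 -1.0979 -0.0056] [ 1.000e-04  0.000e+00 -1.907e-01]
```

```bash
python3 -m jog '[[-0.003,-0.01,0,0,0,-0.002,0.4],[-0.012,-0.04,0,0,0,-0.008,0.4],[-0.025,-0.08,0,0,0,-0.015,0.4],[-0.043,-0.14,0,0,0,-0.027,0.4],[-0.065,-0.21,0,0,0,-0.04,0.4],[-0.087,-0.28,0,0,0,-0.053,0.4],[-0.109,-0.35,0,0,0,-0.067,0.4],[-0.13,-0.42,0,0,0,-0.08,0.4],[-0.152,-0.49,0,0,0,-0.093,0.4],[-0.174,-0.56,0,0,0,-0.106,0.4],[-0.195,-0.63,0,0,0,-0.12,0.4],[-0.217,-0.7,0,0,0,-0.133,0.4],[-0.239,-0.77,0,0,0,-0.146,0.4],[-0.26,-0.84,0,0,0,-0.16,0.4],[-0.279,-0.9,0,0,0,-0.171,0.4],[-0.294,-0.95,0,0,0,-0.18,0.4],[-0.304,-0.98,0,0,0,-0.187,0.4],[-0.31,-1.0,0,0,0,-0.191,0.4],[-0.31,-1.0,0,0,0,-0.191,0.4]]'; python3 green.py
python3 - <<'E'
from h import *
K,R,o=wcam();np.savez("w7.npz",K=K,R=R,o=o)
cv2.imwrite("pics/w7.png",eyes.capture("wrist"))
E
```

```text
time_s: 18.12
position: [0.4555, 0.2797, 0.2334]
ee_rot: [-180.0, 0.0, 15.1]
wrist_force: [0.3, -1.2, -1.8]
width: 0.0522
grasp_force: 12.1
[([136, 0, 47, 100, 2309], [156.0, 47.9]), ([326, 0, 48, 100, 2188], [352.5, 49.2])]
0.052521696195564925 12.070043409476057
```

View pics/w7.png

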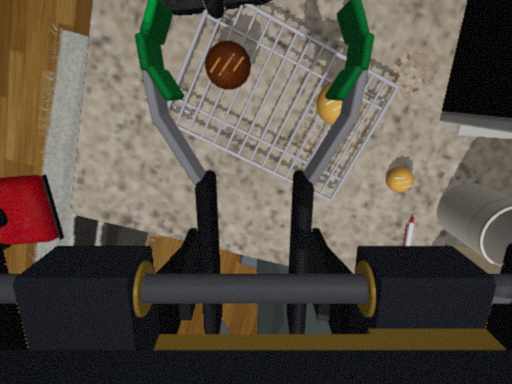

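```bash
python3 - <<'E'
from h import *
w=np.load("w7.npz");C=(w["K"],w["R"],w["o"]);s=bot.get_state();z0=s["position"][2]
im=cv2.imread("pics/w7.png");h=cv2.cvtColor(im,cv2.COLOR_BGR2HSV);m=cv2.inRange(h,(0,80,20),(14,255,150));q=np.zeros_like(m);cv2.circle(q,(228,65),30,255,-1)
k=max(cv2.findContours(m&q,0,2)[0],key=cv2.contourArea);c,r=cv2.minEnclosingCircle(k);print(c,r,plane(0,c,.039,C).round(4),r*(C[2][2]-.039)/C[0][0,0])
print("height",tri(ray(0,c,C),ray("top",(132.75,162.1))),tri(ray(0,c,C),ray("scene",(155.9,277.1))))
for p in[(215,14),(245,10),(180,14),(200,14)]:print("carafe",p,[plane(0,p,z,C).round(3)[:2] for z in(.02,.06,.1)])
Rt=Ro.from_euler('xyz',s["ee_rot"],degrees=True)
for p in[(254,48),(150,2),(356,2),(181,98),(331,98)]:
    print("jaw tool",p,Rt.inv().apply(plane(0,p,z0+.0565,C)-s["position"]).round(4))
t=cam("top")
for p in[(105,150),(115,150),(128,145),(140,140),(150,135)]:print(plane(0,p,.06,t).round(3)[:2])
E
```

```text
(227.0643768310547, 64.48355865478516) 24.25406265258789 [0.5556 0.3368 0.039 ] 0.029089051139507098
height (array([0.55571529, 0.33865295, 0.02516103]), np.float64(0.0016920324528845747)) (array([0.55489652, 0.33631378, 0.03712672]), np.float64(0.0021786353687333216))
carafe (215, 14) [array([0.605, 0.364]), array([0.598, 0.358]), array([0.591, 0.352])]
carafe (245, 10) [array([0.617, 0.333]), array([0.609, 0.329]), array([0.601, 0.326])]
carafe (180, 14) [array([0.594, 0.402]), array([0.589, 0.392]), array([0.583, 0.382])]
carafe (200, 14) [array([0.6  , 0.381]), array([0.594, 0.373]), array([0.587, 0.365])]
jaw tool (254, 48) [ 0.0982 -0.0012 -0.0565]
jaw tool (150, 2) [ 0.114  -0.0402 -0.0566]
jaw tool (356, 2) [ 0.1142  0.037  -0.0565]
jaw tool (181, 98) [ 0.0794 -0.0308 -0.0565]
jaw tool (331, 98) [ 0.0796  0.0302 -0.0565]
[0.582 0.404]
[0.582 0.378]
[0.595 0.343]
[0.608 0.311]
[0.622 0.285]
```

The last view shows the dark roll at (227,64), the pale roll at (333,105) and the carafe edge near (215,12). The dark roll's centre works out at (0.555,0.337), and the carafe is about 25 mm clear of the jaws at yaw 15°. I'll shift over the roll and descend partway.

```bash
python3 -m jog '[[0.004,-0.01,0,0,0,0,0.4],[0.012,-0.03,0.02,0,0,0,0.4],[0.02,-0.05,0.05,0,0,0,0.4],[0.028,-0.07,0.1,0,0,0,0.4],[0.034,-0.085,0.16,0,0,0,0.4],[0.038,-0.095,0.22,0,0,0,0.4],[0.038,-0.098,0.28,0,0,0,0.4],[0.038,-0.098,0.34,0,0,0,0.4],[0.038,-0.098,0.39,0,0,0,0.4],[0.038,-0.098,0.43,0,0,0,0.4],[0.038,-0.098,0.46,0,0,0,0.4],[0.038,-0.098,0.478,0,0,0,0.4],[0.038,-0.098,0.478,0,0,0,0.4]]'; python3 green.py
cat > roll.py <<'E'
from h import *
C=wcam();s=bot.get_state();im=eyes.capture("wrist");h=cv2.cvtColor(im,cv2.COLOR_BGR2HSV)
m=cv2.inRange(h,(0,80,15),(14,255,150));m[150:]=0;m[:,:170]=0;m[:,335:]=0
k=max(cv2.findContours(m,0,2)[0],key=cv2.contourArea);c,r=cv2.minEnclosingCircle(k);Rt=Ro.from_euler('xyz',s["ee_rot"],degrees=True)
p=plane(0,c,.039,C);print("roll px",np.round(c,1),round(r,1),cv2.boundingRect(k),p.round(4),"tool",Rt.inv().apply(p-s["position"]).round(4))
E
python3 roll.py
```

```text
time_s: 19.3
position: [0.4587, 0.3097, 0.0891]
ee_rot: [180.0, 0.1, 15.0]
wrist_force: [-0.4, 0.1, -0.7]
width: 0.0526
grasp_force: 12.1
[([136, 0, 48, 100, 2293], [156.0, 48.3]), ([326, 0, 48, 100, 2264], [352.5, 48.7])]
0.05237358228169869 12.070260731270537
roll px [253.   64.7] 38.6 (218, 27, 72, 77) [0.5558 0.3369 0.039 ] tool [ 0.1004 -0.001   0.0509]
```

The roll is centred between the jaws to about 2 mm, so I'll lower.

```bash
python3 -m jog '[[0.003,0,0.01,0,0,0,0.4],[0.003,0,0.03,0,0,0,0.4],[0.003,0,0.06,0,0,0,0.4],[0.003,0,0.1,0,0,0,0.4],[0.003,0,0.14,0,0,0,0.4],[0.003,0,0.18,0,0,0,0.4],[0.003,0,0.21,0,0,0,0.4],[0.003,0,0.24,0,0,0,0.4],[0.003,0,0.26,0,0,0,0.4],[0.003,0,0.275,0,0,0,0.4],[0.003,0,0.28,0,0,0,0.4],[0.003,0,0.28,0,0,0,0.4]]'; python3 green.py;python3 roll.py
```

```text
time_s: 20.4
position: [0.46, 0.3102, 0.006]
ee_rot: [-180.0, 0.0, 15.0]
wrist_force: [-0.0, 0.2, -1.4]
width: 0.0526
grasp_force: 12.1
[([136, 0, 48, 101, 2320], [156.2, 48.4]), ([326, 0, 48, 100, 2343], [352.4, 48.3])]
0.05249902200509994 12.070109184714966
roll px [252.9  52.4] 59.5 (198, 0, 112, 112) [0.5558 0.3368 0.039 ] tool [ 0.0993 -0.0008 -0.0326]
```

```bash
python3 -m jog '[[0,0,0.01,0,0,0,0.4],[0,0,0.02,0,0,0,0.4],[0,0,0.025,0,0,0,0.4],[0,0,0.025,0,0,0,0.4]]'; python3 green.py;python3 roll.py
```

```text
time_s: 20.83
position: [0.4598, 0.3099, -0.0017]
ee_rot: [180.0, 0.0, 15.0]
wrist_force: [0.0, -1.2, -0.4]
width: 0.0527
grasp_force: 12.1
[([136, 0, 48, 100, 2322], [156.2, 48.4]), ([326, 0, 48, 101, 2345], [352.4, 48.4])]
0.05259839757219204 12.070106785395183
roll px [252.5  49.9] 62.4 (194, 0, 118, 113) [0.5556 0.3367 0.039 ] tool [ 0.0994 -0.001  -0.0406]
```

```bash
python3 -m jog '[[0,0,0.006,0,0,0,0.4],[0,0,0.008,0,0,0,0.4],[0,0,0.008,0,0,0,0.43],[0,0,0.008,0,0,0,0.46],[0,0,0.008,0,0,0,0.49],[0,0,0.008,0,0,0,0.52],[0,0,0.008,0,0,0,0.55],[0,0,0.008,0,0,0,0.6],[0,0,0.008,0,0,0,0.8],[0,0,0.008,0,0,0,1],[0,0,0.008,0,0,0,1],[0,0,0.008,0,0,0,1],[0,0,0.008,0,0,0,1],[0,0,0.008,0,0,0,1]]'; python3 green.py;python3 roll.py
```

```text
time_s: 22.1
position: [0.46, 0.3102, -0.0037]
ee_rot: [-180.0, -0.0, 15.0]
wrist_force: [-0.2, 0.1, -1.4]
width: 0.0402
grasp_force: 30.0
[([173, 0, 39, 99, 1766], [190.0, 47.0]), ([298, 0, 38, 99, 1753], [318.6, 47.0])]
0.0401775819657609 29.999723313376307
roll px [254.5  49.2] 63.1 (195, 0, 120, 113) [0.5561 0.3359 0.039 ] tool [ 0.0994 -0.0001 -0.0427]
```

The handles are at 40 mm with 30 N on the pads, so the jaws are on the roll. I'll lift smoothly.

```bash
python3 -m jog '[[0,0,-0.005,0,0,0,1],[0,0,-0.015,0,0,0,1],[0,0,-0.03,0,0,0,1],[0,0,-0.06,0,0,0,1],[0,0,-0.1,0,0,0,1],[0,0,-0.14,0,0,0,1],[0,0,-0.18,0,0,0,1],[0,0,-0.22,0,0,0,1],[0,0,-0.26,0,0,0,1],[0,0,-0.3,0,0,0,1],[0,0,-0.34,0,0,0,1],[0,0,-0.38,0,0,0,1],[0,0,-0.42,0,0,0,1],[0,0,-0.45,0,0,0,1],[0,0,-0.47,0,0,0,1],[0,0,-0.49,0,0,0,1],[0,0,-0.5,0,0,0,1],[0,0,-0.5,0,0,0,1]]'; python3 green.py;python3 roll.py
python3 - <<'E'
from h import *
im={n:eyes.capture(n) for n in("top","scene")}
for n,c in(("top",(133,150)),("scene",(157,250))):
    h=cv2.cvtColor(im[n],cv2.COLOR_BGR2HSV);m=cv2.inRange(h,(0,60,20),(20,255,130));z=np.zeros_like(m);cv2.circle(z,c,45,255,-1)
    for k in cv2.findContours(m&z,0,2)[0]:
        if cv2.contourArea(k)>40:print(n,"dark",cv2.minEnclosingCircle(k),cv2.contourArea(k))
    m=cv2.inRange(h,(10,90,120),(30,255,255));k=[cv2.minEnclosingCircle(k) for k in cv2.findContours(m,0,2)[0] if cv2.contourArea(k)>60];print(n,"pale",[(np.round(a).tolist(),round(b,1)) for a,b in k])
E
```

```text
time_s: 23.7
position: [0.4602, 0.3103, 0.1467]
ee_rot: [-180.0, -0.0, 15.0]
wrist_force: [-0.1, -0.7, -1.2]
width: 0.0398
grasp_force: 30.0
[([174, 0, 37, 99, 1733], [190.2, 46.6]), ([298, 0, 38, 99, 1708], [318.5, 46.9])]
0.04001780003190215 29.999677729792893
roll px [253.2  49.3] 62.7 (195, 0, 119, 113) [0.5729 0.3413 0.039 ] tool [ 0.1171 -0.001   0.1072]
top dark ((111.66666412353516, 168.6666717529297), 30.142358779907227) 945.5
top dark ((101.5, 130.5), 7.905794143676758) 93.0
top dark ((124.0, 119.5), 15.207006454467773) 321.5
top pale [([155.0, 349.0], 45.0), ([350.0, 317.0], 174.4), ([339.0, 205.0], 12.8), ([226.0, 190.0], 5.8), ([182.0, 164.0], 9.3), ([21.0, 224.0], 106.6), ([441.0, 128.0], 8.9), ([189.0, 86.0], 8.3), ([186.0, 64.0], 7.6)]
scene dark ((115.5, 257.5), 10.79361629486084) 103.5
scene dark ((142.5, 223.0), 14.534542083740234) 191.5
scene pale [([190.0, 247.0], 8.5), ([237.0, 231.0], 5.6), ([127.0, 216.0], 12.1), ([484.0, 280.0], 106.1), ([293.0, 177.0], 10.6), ([101.0, 153.0], 8.2), ([502.0, 155.0], 21.9), ([351.0, 252.0], 147.6), ([366.0, 56.0], 10.8)]
```

The roll kept its place in the wrist view after the 150 mm lift, and the pale roll is still at (182,164) in the top view. I'll let it settle and hand in.

```bash
python3 -m jog '[[0,0,0,0,0,0,1],[0,0,0,0,0,0,1],[0,0,0,0,0,0,1],[0,0,0,0,0,0,1],[0,0,0,0,0,0,1],[0,0,0,0,0,0,1]]'; python3 roll.py; python3 -c "
from station import workorder
print(workorder.close_job())"
```

```text
time_s: 24.4
position: [0.46, 0.3102, 0.1463]
ee_rot: [-180.0, 0.0, 15.0]
wrist_force: [0.2, -0.8, -1.4]
width: 0.0395
grasp_force: 30.0
roll px [253.4  49.3] 63.0 (195, 0, 119, 113) [0.5729 0.3412 0.039 ] tool [ 0.1171 -0.0008  0.1073]
the job is handed in; nothing more can be done
None
```

The dark roll is held still in the tongs about 15 cm above the rack, the pale roll has not moved, and the job was handed in at 24.4 s with no verdict returned; while I was finding the worktop the fingertips pressed on it and the wrist force reached about 98 N (limit 120 N), and I did not re-measure the mug afterwards.

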